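# Clamp a tube for welding with a ratchet screw clamp

### The arm

A 6-joint arm with a two-finger parallel gripper is mounted at the origin on the work surface. World frame = base frame: x ahead of the robot, y to its left, z up, the work surface at z = 0. Lengths are in m, angles in rad, forces in N, time in s.
With the tool pointing down it reaches from about 0.275 to 0.775 m from the base axis. Payload 14.6 kg.
Tool frame: the origin (TCP) lies midway between the tips of the shut fingers; the grasp point (between the pads) lies 19 mm behind it (manip.grip_depth is the distance from the TCP to the grasp point, in m); z points along the fingers, x is the direction in which the jaws open and shut, and the axes are right-handed (so a half turn about z gives the same grasp; the last joint's range is limited). The gripper opens to 85 mm and grips with 20 to 120 N. Pads are 22 mm wide; open, the fingers measure 114 mm over their backs; the gripper's body (76 mm by 85 mm) begins 54 mm behind the grasp point. The pads swing forward as they close: fully open they stand 13 mm farther back than shut.
Start: joints at [-0.155, 0.263, -0.048, 1.259, 0, 1.415], TCP at [0.525, -0, 0.231] pointing down, gripper open.
Joint ranges: [-2.65, 2.65], [-0.89, 1.7], [-1.18, 1.37], [-2.13, 2.11], [-1.35, 1.29], [-3.14, 3.14]. Speed limits (rad/s): [1.89, 1.89, 2.57, 2.79, 3.14, 3.14].

### API

Orientations are given as a rotation vector (axis times angle).
In Python, from station import manip gives the robot as it stands. Calls block until the motion is done:
- manip.goto(position, orientation): joint-space move of the TCP to a pose.
- manip.move_straight(position, frame=None, max_speed=0.15): straight line of the TCP; frame=None keeps the orientation; max_speed is the mean speed in m/s.
- manip.move_joints(angles): joint-space move.
- manip.gripper_to(opening, grip_force=None): finger opening in m; grip_force is the grip in N (None keeps the last); returns when the fingers have stopped.
- manip.hold(seconds).
- manip.inverse_kinematics(position, orientation): joint angles nearest the present ones, or None.
- manip.snapshot(name): name is "scene" or "side" or "wrist"; returns the picture (480x640x3 uint8, red, green, blue); there is no depth.
- manip.camera_params(name): a dict with "vfov" (degrees; the focal length in pixels is half the picture's height over the tangent of half this angle, whatever the lens; pixels are square), "cx", "cy" (the principal point, pixels), "rvec" (rotation vector, rad) and "tvec" (3), from world to camera coordinates, as OpenCV has them; the wrist camera has in their place "tool_from_camera" (4x4, takes a point from camera to tool coordinates, whose origin is the TCP and whose axes are the tool frame's). Camera axes: x right, y down, z forward; pixel columns grow to the right and rows downward; lengths in m; the calibration is good to about 2 mm. A picture is of the moment at which its call begins: read the wrist's pose just before it. camera_params takes no time and is no camera call.
A pose or a line that the arm cannot do raises manip.PlanningError and nothing moves.
- manip.hand_in(): hands the job in, once; it reports no verdict.
Trained networks look in the newest picture that a camera, given by its name, has taken for a name from the list of things; names that differ only in an ending like _2 or _b are one class to them, and where a whole thing is asked for, a point or a joint stands for the part that bears it (a point fixed in the world has none). Each returns a list of dicts, best first, with "confidence" (0 to 1); they miss things now and then, are a little off and sometimes report something else, mostly with a low value. They report only what shows in the picture. A call takes as long as a camera call. They do not tell look-alikes from the thing itself.
- manip.boxes_of(camera, query): "extent" ([left, top, right, bottom] in pixels, round what is visible of it).
- manip.pinpoint(camera, query): "location" ([column, row] in pixels: a listed point, or the origin of a listed thing).
Readings, each from a call of its own:
- manip.read_t(): time.
- manip.read_joint_pos(): joint angles.
- manip.read_joint_vel(): joint speeds.
- manip.read_effort(): joint torques, N m.
- manip.read_eef_pos(): TCP position.
- manip.read_tcp_rot(): TCP orientation.
- manip.read_force(): force on the tool from outside, world axes, zero at the start.
- manip.read_moment(): the same for the moment, N m.
- manip.read_width(): finger opening in m.
Only numpy, scipy, OpenCV 4.12 (cv2) and the standard library are available. Lean on these libraries where they do the work, as an engineer would, in place of code of your own. Each camera call takes 0.05 s, during which the arm holds its last target.

### The job

Push the square steel tube along its guide until its far end is flush against the fixture's end stop, then clamp it there: work the ratchet handle back and forth between its two posts until the clamp screw is fully tight and the foot presses firmly on the tube. Let go of everything and leave the hammer, the angle offcut and the stock bin where they are.

Things in the scene. Friction and masses are not known exactly. Their poses are not given: they have to be found in the camera images.
- fixture: Fixed steel welding fixture on a flat base plate 350 x 200 mm, top 12 mm above the work surface. Origin on the work surface under the middle of the homed tube; +x: the direction to push the tube (roughly away from the robot), z up. The tube's guide runs along x at y = 0 between two low rails: tops at 22 mm, x from -85 to +90 mm, inner faces at y = +/-22.5 mm.
- stop_face (a point): Middle of the end stop's face that the tube must touch, 32 mm above the work surface; on the fixture at x = +90 mm, y = 0. The stop is a block 30 x 70 mm, top at 46 mm. Axes as the fixture's.
- screw_axis (a point): Point on the clamp screw's vertical axis at the height of the handle's middle line (96 mm up); on the fixture at x = 0, y = +70 mm. Axes as the fixture's. Round it sits the ratchet head, 80 mm across, 84 to 108 mm high. Below the head a strap 32 mm wide (top at 82 mm) reaches along -y across above the tube and carries the foot.
- tube: Loose square steel tube, closed at both ends, 180 x 40 x 40 mm, 0.35 to 0.7 kg, lying on the fixture's plate in line with the guide. Origin at the middle of its underside (12 mm up), x along it towards the end stop, z up. It starts 30 to 65 mm short of the stop and slides with friction; once clamped it cannot be slid.
- tube_far_end (a point): Middle of the tube's end face that must meet the end stop (20 mm above its underside).
- tube_near_end (a point): Middle of the tube's other end face, nearer the robot, where it can be pushed.
- handle_grip (a point): Middle of the handle's round metal grip, 125 mm from the screw axis, 96 mm above the work surface. The grip is 24 mm thick, from 85 to 170 mm from the axis; below and beside it is free space (plate top at 12 mm), so fingers can reach down on both sides of it. Its y axis points from the screw outward along the handle, z up.
- handle (a joint): Swing of the ratchet handle (rad), -0.65 to 0.65, a post at each end; 0: along the fixture's +y. Grows clockwise seen from above, the tightening way, in which it takes the screw along. Swung back it clicks over the 24 teeth (0.26 rad each) and the screw stays. The handle stays where it is left; tightening takes about 5 N at the grip.
- nut (a joint): Turn of the clamp screw (rad), growing as it is tightened; starts between 0 and 1.2. 12 mm travel a turn: the foot meets the tube at about 2.4, then its spring pushes harder; at 4.2 the screw is at its hard end (fully tight, about 28 N). From 3.7 on it counts as tight. A short dark bar on top of the ratchet head turns with it.
- foot: Round steel foot of the clamp, 24 mm across, that comes down on the tube; origin at the middle of its underside, 56.5 mm above the work surface at screw value 0, over the guide at x = 0, y = 0 of the fixture. The tube's top is at 52 mm.
- hammer: Bystander: hammer, 260 mm long, lying on the table. Leave it alone.
- angle: Bystander: offcut of steel angle, 140 x 50 x 50 mm, on the table. Leave it alone.
- stockbin: Bystander: open grey bin with steel rods, 160 x 120 x 70 mm, on the table. Leave it alone.
- post_far (a point): Top of the round post (18 mm across, 117 mm high) that ends the handle's tightening swing; on the fixture at x = +55 mm, y = 113 mm. Its twin, which ends the back swing, stands at x = -55 mm, y = 113 mm.
There are look-alikes about, which are no part of the job. Leave any blue or turquoise look-alike of the tube alone.

How it is judged:
By the outcome, as a careful person would: the job done as asked, in the order asked, and still so for the second after the job is handed in, with the robot touching nothing.
It also fails if it takes over 72 s, if anything falls off the work surface, if the arm or the gripper's body presses on something with over 40 N, if the wrist force passes 120 N, or if a joint passes its speed limit or range.

## Working session

There is one attempt and no reset: what is moved stays moved. The work goes in short steps, each a Python script; the robot and the scene stay as the last script left them, time stands still between calls to the robot, and variables do not carry over. Pictures are saved under pics/ and viewed, and the job is handed in when it is done.

```bash
ls; mkdir -p pics; python3 - <<'E'
from station import manip
import cv2
for n in ["scene","side","wrist"]:
    im=manip.snapshot(n); cv2.imwrite(f"pics/a_{n}.png",im[:,:,::-1])
    for q in ["fixture","tube","tube_far_end","tube_near_end","handle_grip","screw_axis","stop_face","post_far","foot"]:
        print(n,q,[(r["confidence"],[round(v) for v in r["location"]]) for r in manip.pinpoint(n,q)][:3])
    print(manip.camera_params(n))
print(manip.read_t(), manip.read_tcp_rot())
E
```

```text
pics
scene fixture [(0.83, [331, 280])]
scene tube [(0.79, [338, 364]), (0.69, [268, 323]), (0.54, [365, 215])]
scene tube_far_end [(0.73, [198, 293]), (0.68, [316, 382]), (0.67, [344, 278])]
scene tube_near_end [(0.89, [359, 330]), (0.86, [194, 248]), (0.83, [286, 255])]
scene handle_grip [(0.91, [365, 215])]
scene screw_axis [(0.65, [346, 238]), (0.57, [331, 282])]
scene stop_face [(0.75, [364, 283])]
scene post_far [(0.86, [370, 230])]
scene foot [(0.49, [333, 267])]
{'vfov': 44.034784179159374, 'cx': 306.6792705567048, 'cy': 245.0936977144112, 'rvec': array([ 2.16246345,  0.72224298, -0.32609172]), 'tvec': array([-0.43869842, -0.15118501,  1.90594795])}
side fixture [(0.83, [286, 267])]
side tube [(0.94, [308, 260]), (0.85, [386, 225]), (0.84, [238, 221])]
side tube_far_end [(0.81, [296, 199]), (0.79, [367, 205]), (0.58, [243, 197])]
side tube_near_end [(0.85, [319, 225]), (0.7, [340, 252]), (0.63, [231, 228])]
side handle_grip [(0.95, [290, 286]), (0.54, [338, 252])]
side screw_axis [(0.87, [289, 255]), (0.72, [288, 246])]
side stop_face [(0.84, [248, 258])]
side post_far [(0.68
[... 434 characters left out ...]
57]), (0.64, [288, 239]), (0.6, [619, 338])]
wrist handle_grip []
wrist screw_axis [(0.84, [483, 132])]
wrist stop_face [(0.8, [568, 198])]
wrist post_far [(0.68, [592, 43])]
wrist foot [(0.84, [467, 220])]
{'vfov': 60.15823424080328, 'cx': 324.258436237767, 'cy': 237.69047772493388, 'tool_from_camera': array([[ 9.99999797e-01,  6.09142407e-04, -1.84924335e-04,
         7.46806082e-04],
       [-5.29445253e-04,  9.57114860e-01,  2.89708241e-01,
        -7.45143922e-02],
       [ 3.53467404e-04, -2.89708084e-01,  9.57114988e-01,
        -1.42611495e-01],
       [ 0.00000000e+00,  0.00000000e+00,  0.00000000e+00,
         1.00000000e+00]])}
1.5 [ 3.14155090e+00 -2.88246135e-05  7.55063513e-05]
```

View pics/a_scene.png

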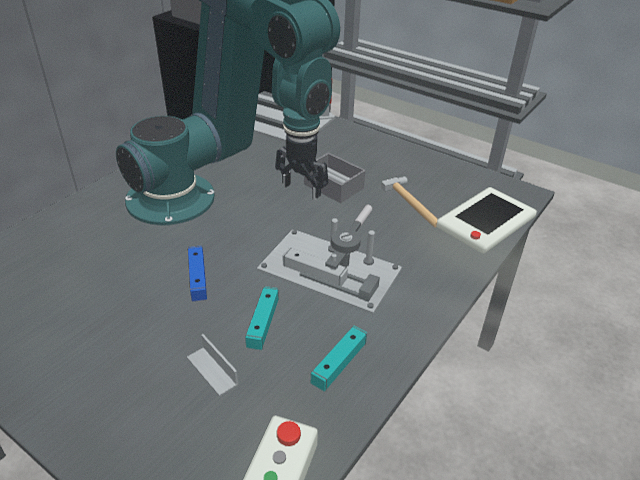

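View pics/a_side.png

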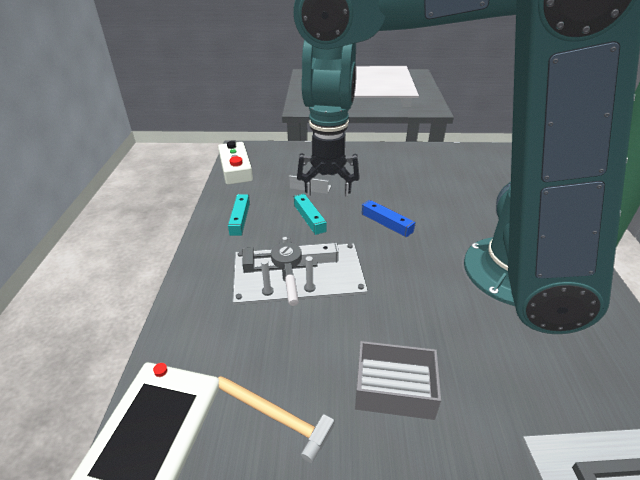

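View pics/a_wrist.png

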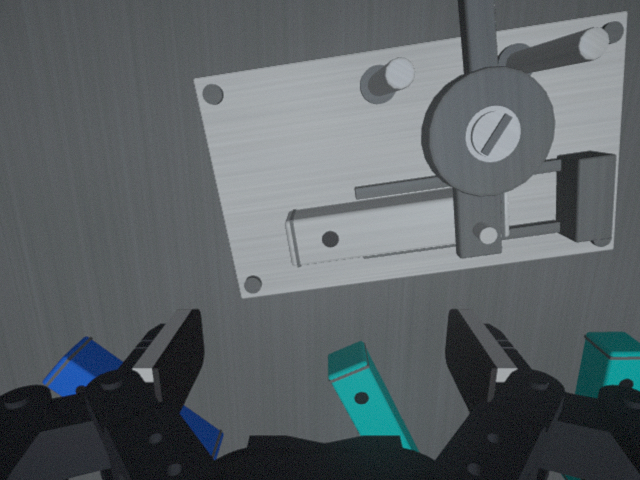

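```bash
cat > h.py <<'E'
import numpy as np, cv2
from scipy.spatial.transform import Rotation as R
from station import manip
def cam(n,pos=None,rot=None):
    """returns K, Rcw, tcw (world->cam)"""
    p=manip.camera_params(n); f=240/np.tan(np.radians(p["vfov"]/2))
    K=np.array([[f,0,p["cx"]],[0,f,p["cy"]],[0,0,1]])
    if n!="wrist": return K,R.from_rotvec(p["rvec"]).as_matrix(),np.array(p["tvec"])
    T=np.eye(4);T[:3,:3]=R.from_rotvec(rot).as_matrix();T[:3,3]=pos
    C=np.linalg.inv(T@p["tool_from_camera"]); return K,C[:3,:3],C[:3,3]
def proj(c,X):
    K,r,t=c; X=np.atleast_2d(X); p=(X@r.T+t)@K.T; return p[:,:2]/p[:,2:]
def back(c,uv,z):
    K,r,t=c; d=r.T@np.linalg.inv(K)@np.array([uv[0],uv[1],1.]); o=-r.T@t
    return o+d*(z-o[2])/d[2]
E
cat > fit.py <<'E'
from h import *
from scipy.optimize import least_squares
cs={"scene":cam("scene"),"side":cam("side"),"wrist":cam("wrist",manip.read_eef_pos(),manip.read_tcp_rot())}
P={"stop":(.09,0,.032),"screw":(0,.07,.096),"post":(.055,.113,.117),"post2":(-.055,.113,.117),"fix":(0,0,0)}
obs=[("scene","stop",364,283),("scene","post",370,232),
("side","stop",248,258),("side","post",266,262),("side","screw",287,253),
("wrist","stop",558,198),("wrist","post",594,43),("wrist","post2",400,73),("wrist","screw",486,134)]
def w(s,p): 
    c,si=np.cos(s[2]),np.sin(s[2]); p=np.array(p); return np.array([s[0]+c*p[0]-si*p[1],s[1]+si*p[0]+c*p[1],p[2]])
def res(s): return np.concatenate([proj(cs[o[0]],w(s,P[o[1]]))[0]-o[2:] for o in obs])
s=least_squares(res,[.6,0,.1],loss="soft_l1").x
print(s)
for o,r in zip(obs,res(s).reshape(-1,2)): print(o,r.round(1))
c,si=np.cos(s[2]),np.sin(s[2])
def inv(X): d=X[:2]-s[:2]; return [round(1000*(c*d[0]+si*d[1])),round(1000*(-si*d[0]+c*d[1]))]
for uv in [(195,79),(628,12),(613,248),(242,298)]: print("corner",inv(back(cs["wrist"],uv,.012)))
for uv in [(297,210),(302,266)]: print("near top",inv(back(cs["wrist"],uv,.052)))
print("grip scene",inv(back(cs["scene"],(365,215),.096)),"side",inv(back(cs["side"],(290,286),.096)))
E
python3 fit.py
python3 - <<'E'
import cv2
im=cv2.imread('pics/a_wrist.png'); cv2.imwrite('pics/a_w2.png',cv2.resize(im[100:320,180:520],None,fx=2.3,fy=2.3))
E
```

```text
[ 0.64028109 -0.00769682  0.1452001 ]
('scene', 'stop', 364, 283) [-0.1  1.3]
('scene', 'post', 370, 232) [ 1.5 -0.4]
('side', 'stop', 248, 258) [5.1 0.4]
('side', 'post', 266, 262) [-1.9 -0.7]
('side', 'screw', 287, 253) [-1.2  1.7]
('wrist', 'stop', 558, 198) [9.3 0.6]
('wrist', 'post', 594, 43) [-0.5  0.2]
('wrist', 'post2', 400, 73) [0.1 0.2]
('wrist', 'screw', 486, 134) [-1.2 -0.9]
corner [-202, 139]
corner [145, 138]
corner [144, -59]
corner [-204, -59]
near top [-134, 27]
near top [-137, -20]
grip scene [-1, 200] side [-3, 185]
```

View pics/a_w2.png

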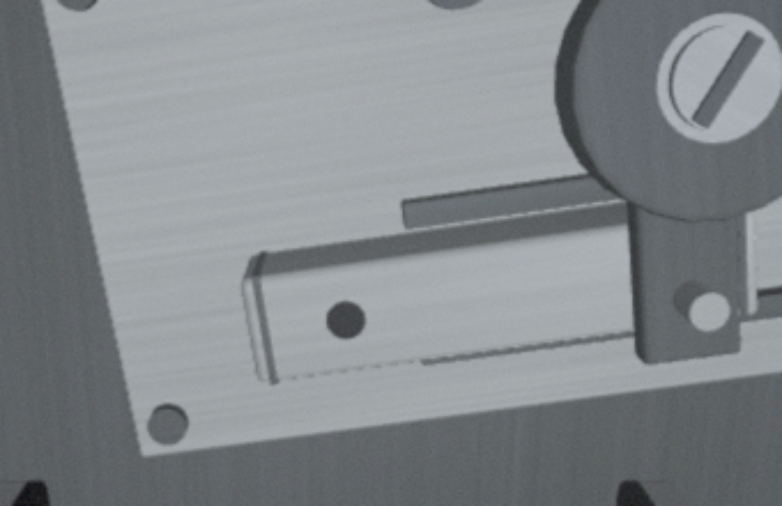

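```bash
sed -i 's/"stop",558,198/"stop",568,198/' fit.py; python3 fit.py | head -1
cat >> h.py <<'E'
S=np.array([0.6403,-0.0077,0.1452])
def W(x,y,z):
    c,s=np.cos(S[2]),np.sin(S[2]); return np.array([S[0]+c*x-s*y,S[1]+s*x+c*y,z])
def L(p):
    c,s=np.cos(S[2]),np.sin(S[2]); d=np.array(p)[:2]-S[:2]; return np.array([c*d[0]+s*d[1],-s*d[0]+c*d[1]])
def rot(yaw): # tool down, tool x at world yaw S2+yaw
    return (R.from_euler("z",S[2]+yaw)*R.from_rotvec([np.pi,0,0])).as_rotvec()
def F():
    f=np.array(manip.read_force()); c,s=np.cos(S[2]),np.sin(S[2]); return np.array([c*f[0]+s*f[1],-s*f[0]+c*f[1],f[2]])
E
python3 - <<'E'
from h import *
o=rot(np.pi/2)
print(manip.inverse_kinematics(W(-.175,0,.035),o))
manip.gripper_to(.008)
manip.goto(W(-.185,0,.12),o)
manip.move_straight(W(-.185,0,.034),max_speed=.12)
f0=F();print("f0",f0, manip.read_width())
x=-.16
manip.move_straight(W(x,0,.034),max_speed=.12)
while x<-.085:
    x+=.004 if x<-.112 else .002
    manip.move_straight(W(x,0,.034),max_speed=.05)
    f=F()-f0
    print(round(x,3),L(manip.read_eef_pos()).round(4),f.round(1))
    if abs(f[0])>15: break
print(manip.read_t())
cv2.imwrite("pics/b_scene.png",cv2.resize(manip.snapshot("scene")[200:320,230:430,::-1],None,fx=4,fy=4))
cv2.imwrite("pics/b_wrist.png",manip.snapshot("wrist")[:,:,::-1])
E
```

```text
[ 0.64088076 -0.00771383  0.14923395]
[-0.24484082  0.32399652 -0.55021597  0.69658384  0.         -0.39004082]
f0 [ 0.15325118 -0.37723579  0.80788986] 0.008356675271811354
-0.156 [-0.1562  0.    ] [-1.1  0.9 -0.5]
-0.152 [-0.152 -0.   ] [-0.6  0.3 -1.1]
-0.148 [-0.1478 -0.    ] [-0.5  0.3 -0.6]
-0.144 [-0.1437 -0.    ] [-0.8  1.6 -0.2]
-0.14 [-0.1398 -0.    ] [-0.   0.8 -0.5]
-0.136 [-0.1358 -0.    ] [-0.3 -0.1 -1.2]
-0.132 [-0.1317 -0.    ] [-0.9  0.9 -0.9]
-0.128 [-0.1278 -0.    ] [ 0.3  1.6 -0.5]
-0.124 [-0.1238 -0.    ] [-0.3  1.3 -1.5]
-0.12 [-0.1197 -0.    ] [ 0.1  0.3 -0.2]
-0.116 [-0.1157 -0.    ] [-0.   1.1 -0.9]
-0.112 [-0.1117 -0.    ] [ 0.2 -0.7 -1.2]
-0.11 [-0.1101  0.    ] [-3.4  0.9  0.3]
-0.108 [-0.1079 -0.    ] [-1.8  0.9 -1.7]
-0.106 [-0.1058 -0.    ] [-1.5  0.6 -1.2]
-0.104 [-0.1038 -0.    ] [-1.2  0.1 -1.9]
-0.102 [-0.1019 -0.    ] [-2.6  0.4 -0.4]
-0.1 [-1.019e-01  1.000e-04] [-13.8  -0.6   7.2]
-0.098 [-0.1018  0.0002] [-25.3  -1.9  16.4]
9.7833
```

View pics/b_scene.png

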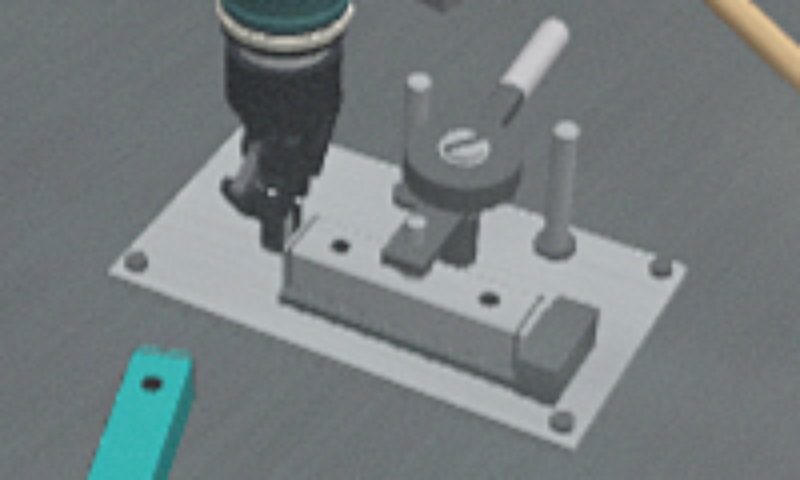

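View pics/b_wrist.png

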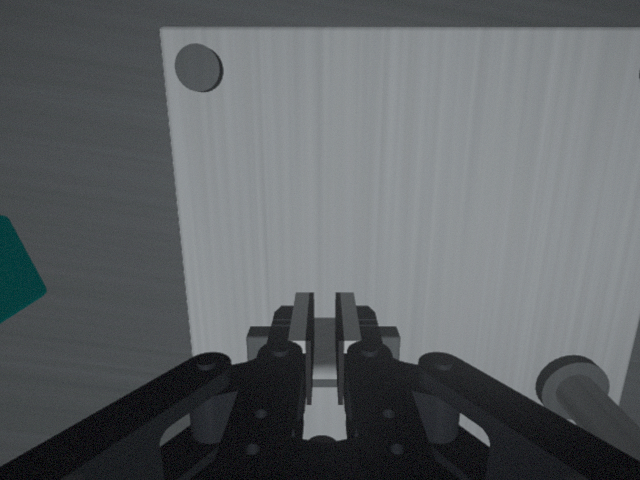

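The scene picture shows the tube's far end flush against the stop (crop ~520,345), with the handle near mid-swing. Next I back off and look at the handle from above.

```bash
python3 - <<'E'
from h import *
manip.move_straight(W(-.135,0,.034),max_speed=.12)
manip.move_straight(W(-.135,0,.2),max_speed=.25)
manip.gripper_to(.06)
manip.goto(W(0,.2,.18),rot(0))
p,r=manip.read_eef_pos(),manip.read_tcp_rot()
im=manip.snapshot("wrist"); cv2.imwrite("pics/c_wrist.png",im[:,:,::-1])
c=cam("wrist",p,r)
for d in manip.pinpoint("wrist","handle_grip"): print(d, L(back(c,d["location"],.096)))
print(proj(c,W(0,.195,.096)),manip.read_t(), F())
print([manip.inverse_kinematics(W(.13*np.sin(a),.07+.13*np.cos(a),.077),rot(-a)) for a in (-.65,.65)])
E
```

```text
{'location': [311.3, 256.5], 'confidence': 0.65} [-0.0067728   0.19405771]
[[322.98683849 254.9758209 ]] 13.5083 [-1.27546151  0.79309397  0.54911507]
[array([ 0.13078766,  0.41053435, -0.26302743,  0.89723454,  0.        ,
        0.90638398]), array([0.13398101, 0.65903789, 0.20235581, 1.11411425, 0.        ,
       2.20957734])]
```

View pics/c_wrist.png

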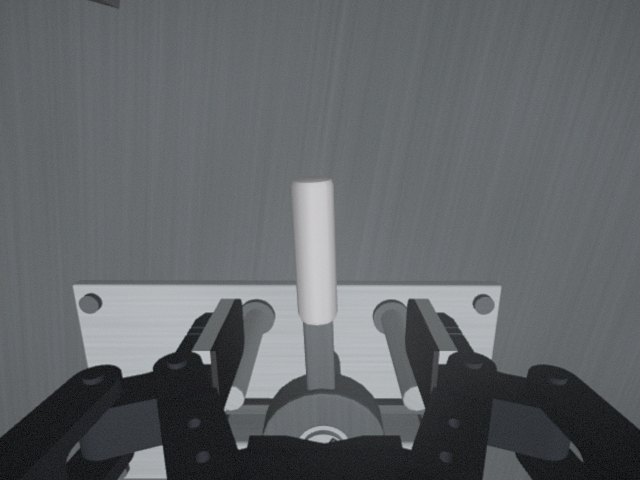

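```bash
cat >> h.py <<'E'
RG=.13; ZG=.073
def hp(a,z=ZG): return W(RG*np.sin(a),.07+RG*np.cos(a),z)
def ang():
    p=L(manip.read_eef_pos())-[0,.07]; return np.arctan2(p[0],p[1])
def ft(a,f0):
    f=F()-f0; return f[0]*np.cos(a)-f[1]*np.sin(a), f   # tangential, + = toward +theta
def swing(a0,a1,f0,n,lim,sp=.15):
    for a in np.linspace(a0,a1,n+1)[1:]:
        manip.move_straight(hp(a),frame=rot(-a),max_speed=sp)
        t,f=ft(a,f0); print(round(a,2),round(ang(),3),round(t,1),f[2].round(1),end=" | ")
        if abs(t)>lim: break
    print("t",manip.read_t()); return a
E
python3 - <<'E'
from h import *
a=-.05
manip.goto(hp(a,.14),rot(-a))
f0=F(); np.save("f0.npy",f0)
manip.move_straight(hp(a),max_speed=.12); print(F()-f0)
manip.gripper_to(.030,20); print(manip.read_width(),F()-f0)
a=swing(a,.3,f0,6,14,.12)
cv2.imwrite("pics/d_wrist.png",manip.snapshot("wrist")[:,:,::-1])
cv2.imwrite("pics/d_side.png",cv2.resize(manip.snapshot("side")[170:320,200:400,::-1],None,fx=4,fy=4))
print(a)
E
```

```text
[-0.18471874  0.26699903 -0.89128088]
0.03009527527074332 [-0.20724813 -0.04926157 -0.25258921]
0.01 0.009 -0.4 -1.1 | 0.07 0.066 -0.7 -1.2 | 0.12 0.123 -0.3 -0.6 | 0.18 0.182 -0.8 -1.5 | 0.24 0.239 -0.3 -0.4 | 0.3 0.298 -1.7 -0.9 | t 16.4
0.3
```

View pics/d_wrist.png

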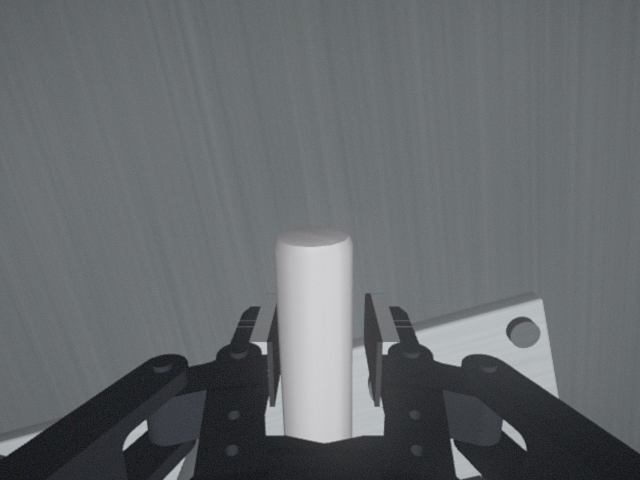

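View pics/d_side.png

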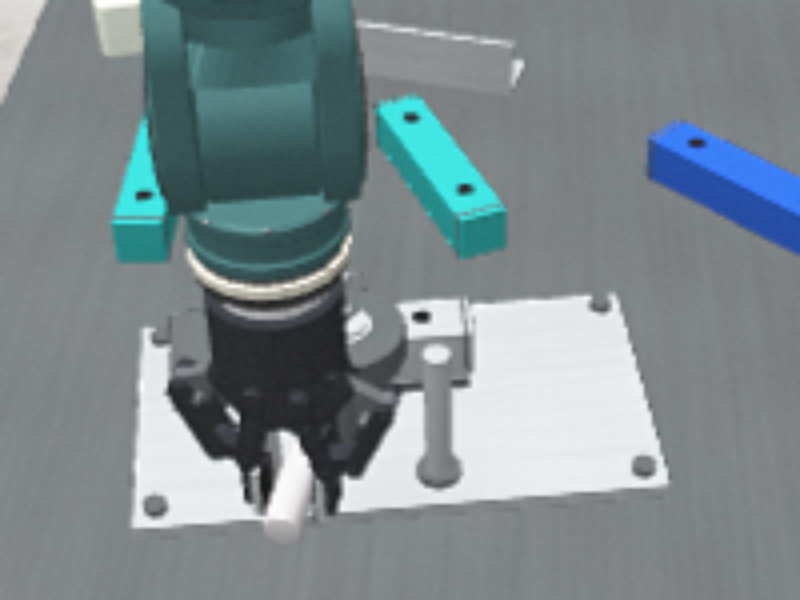

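The handle (c. 315,340 in the wrist image) lies between the pads and moves with them. I'll continue with the strokes.

```bash
python3 - <<'E'
from h import *
f0=np.load("f0.npy")
a=swing(.3,.68,f0,6,14)
a=swing(a,-.68,f0,12,14,.25)
a=swing(a,.68,f0,18,14,.2)
print(a)
E
```

```text
0.36 0.363 -1.2 -0.5 | 0.43 0.427 -0.6 -0.3 | 0.49 0.489 -1.4 -0.5 | 0.55 0.552 -2.0 -0.2 | 0.62 0.616 -1.0 -0.9 | 0.68 0.673 -5.0 1.0 | t 18.0
0.57 0.564 -1.3 -1.7 | 0.45 0.456 0.3 -1.6 | 0.34 0.344 0.6 -0.6 | 0.23 0.231 -0.7 -0.1 | 0.11 0.118 -0.5 -0.7 | 0.0 0.005 0.2 -0.2 | -0.11 -0.109 -1.0 -0.3 | -0.23 -0.222 0.0 -0.7 | -0.34 -0.335 0.3 -0.3 | -0.45 -0.449 0.1 0.1 | -0.57 -0.562 -0.4 -0.6 | -0.68 -0.674 -0.6 -0.2 | t 21.2
-0.6 -0.599 -0.6 -1.3 | -0.53 -0.529 -0.0 -0.7 | -0.45 -0.456 -0.9 -0.4 | -0.38 -0.38 -1.2 -0.6 | -0.3 -0.304 -0.4 -1.3 | -0.23 -0.229 -2.2 0.3 | -0.15 -0.153 -0.1 -1.2 | -0.08 -0.078 -0.9 -0.7 | 0.0 -0.002 -0.6 -1.4 | 0.08 0.074 -0.5 -0.8 | 0.15 0.15 -0.1 -0.6 | 0.23 0.226 -0.4 -0.2 | 0.3 0.301 -0.6 -0.6 | 0.38 0.376 -0.4 -0.6 | 0.45 0.452 -0.4 -0.5 | 0.53 0.528 -0.8 -1.2 | 0.6 0.603 -1.1 -1.5 | 0.68 0.673 -5.1 0.5 | t 25.7
0.68
```

```bash
python3 - <<'E'
from h import *
f0=np.load("f0.npy")
a=swing(.68,-.68,f0,7,14,.3)
a=swing(a,.68,f0,18,14,.22)
print(a)
E
```

```text
0.49 0.485 -0.2 0.3 | 0.29 0.297 0.6 0.4 | 0.1 0.105 -0.0 -0.9 | -0.1 -0.089 -0.1 -0.3 | -0.29 -0.283 0.0 -0.3 | -0.49 -0.477 0.4 -0.7 | -0.68 -0.672 0.4 -0.5 | t 28.0917
-0.6 -0.598 -0.3 -0.6 | -0.53 -0.529 -0.5 -0.6 | -0.45 -0.456 -1.0 -0.1 | -0.38 -0.38 0.1 0.3 | -0.3 -0.304 -1.1 -0.9 | -0.23 -0.229 -2.8 -0.1 | -0.15 -0.153 -0.3 -0.9 | -0.08 -0.078 -0.8 0.2 | 0.0 -0.002 -0.5 0.0 | 0.08 0.073 -1.6 0.4 | 0.15 0.15 -0.4 -1.3 | 0.23 0.226 -1.5 -0.1 | 0.3 0.301 -0.3 1.0 | 0.38 0.375 -2.6 1.1 | 0.45 0.453 -0.5 -0.6 | 0.53 0.528 -1.9 -0.6 | 0.6 0.604 -1.1 -0.2 | 0.68 0.673 -3.8 0.8 | t 32.5917
0.68
```

```bash
python3 - <<'E'
from h import *
f0=np.load("f0.npy")
a=swing(.68,-.68,f0,7,14,.3)
cv2.imwrite("pics/e_scene.png",cv2.resize(manip.snapshot("scene")[200:320,250:410,::-1],None,fx=5,fy=5))
a=swing(a,.68,f0,18,14,.22)
print(a)
cv2.imwrite("pics/e_side.png",cv2.resize(manip.snapshot("side")[200:320,210:370,::-1],None,fx=5,fy=5))
E
```

```text
0.49 0.485 -1.0 -0.6 | 0.29 0.297 0.5 -0.2 | 0.1 0.105 0.1 -1.5 | -0.1 -0.089 -0.5 -0.2 | -0.29 -0.283 0.0 -0.8 | -0.49 -0.478 1.0 -1.1 | -0.68 -0.672 -0.0 -0.3 | t 34.9833
-0.6 -0.599 -0.3 -1.2 | -0.53 -0.529 0.4 -1.2 | -0.45 -0.456 -1.1 -0.0 | -0.38 -0.38 -0.3 -0.3 | -0.3 -0.303 0.2 -0.5 | -0.23 -0.23 -2.0 0.9 | -0.15 -0.152 -0.8 -1.0 | -0.08 -0.077 -0.9 -1.0 | 0.0 -0.002 -2.0 -0.6 | 0.08 0.074 -1.1 -0.5 | 0.15 0.149 -1.6 -0.4 | 0.23 0.226 -0.5 -0.9 | 0.3 0.3 -2.1 -0.3 | 0.38 0.376 -1.5 -0.5 | 0.45 0.453 -0.8 -1.6 | 0.53 0.528 0.3 0.1 | 0.6 0.603 -1.1 0.1 | 0.68 0.673 -4.3 -1.1 | t 39.5333
0.68
```

View pics/e_scene.png

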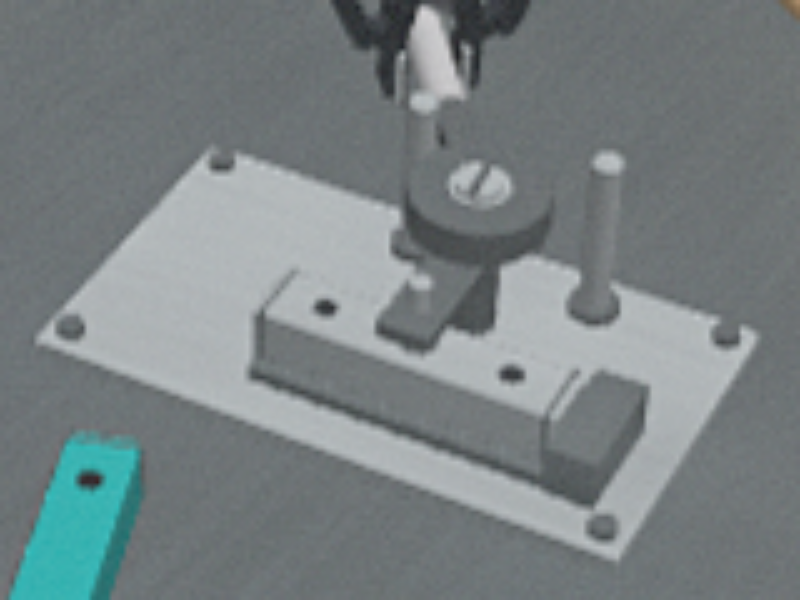

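```bash
python3 - <<'E'
from h import *
c=cam("scene")
def an(p,q,s,o,c=c,z=.112):
    P,Q=[L(back(c,(u[0]/s+o[0],u[1]/s+o[1]),z)) for u in (p,q)]; d=Q-P
    return np.degrees(np.arctan2(d[1],d[0]))%180
b=an((445,155),(485,140),4,(230,200)); e=an((470,197),(490,168),5,(250,200))
w=cam("wrist",[.525,0,.231],[np.pi,0,0]); a=an((700,127),(757,33),2.3,(180,100),w)
print("ccw deg mod180:",a,b,e, "turned cw rad mod pi", np.radians((b-e)%180))
E
```

```text
ccw deg mod180: 54.98905800341519 59.10462684110887 92.72398391138854 turned cw rad mod pi 2.554824180309778
```

View pics/e_side.png

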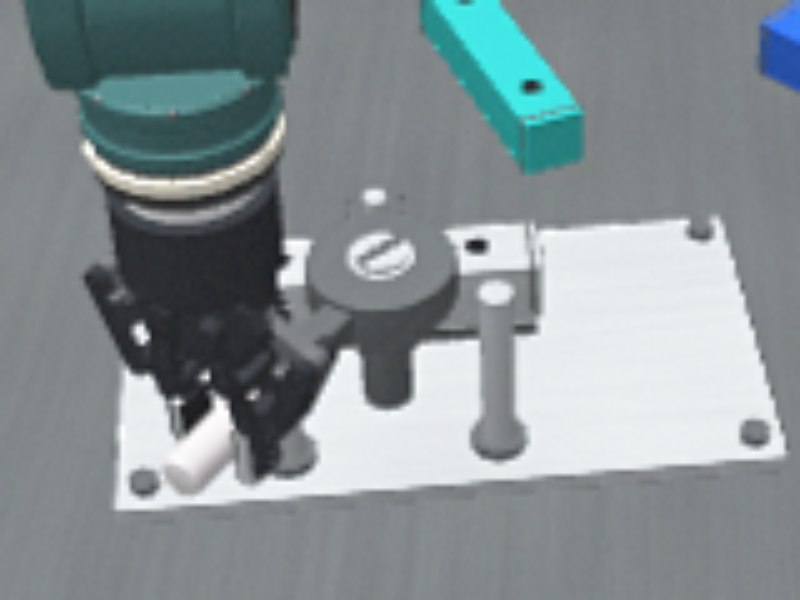

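```bash
python3 - <<'E'
from h import *
c=cam("side")
P,Q=[L(back(c,(u[0]/5+210,u[1]/5+200),.112)) for u in ((357,270),(407,243))]; d=Q-P
g=np.degrees(np.arctan2(d[1],d[0]))%180; print(P,Q,g,np.radians((57-g)%180))
f0=np.load("f0.npy")
a=swing(.68,-.68,f0,7,14,.3)
a=swing(a,.68,f0,18,14,.22)
cv2.imwrite("pics/f_side.png",cv2.resize(manip.snapshot("side")[200:320,210:370,::-1],None,fx=5,fy=5))
E
```

```text
[0.01114142 0.08455105] [-0.0155006   0.06621598] 34.535787918194444 0.3920744646937967
0.49 0.486 0.3 0.2 | 0.29 0.297 0.7 -0.6 | 0.1 0.105 -0.4 -0.4 | -0.1 -0.089 -0.3 0.1 | -0.29 -0.283 -0.4 -0.6 | -0.49 -0.477 0.5 -0.1 | -0.68 -0.672 0.5 0.3 | t 41.975
-0.6 -0.598 -0.3 -1.9 | -0.53 -0.528 -0.8 -0.7 | -0.45 -0.456 -1.3 -1.0 | -0.38 -0.38 -0.5 -1.3 | -0.3 -0.303 0.4 -0.7 | -0.23 -0.23 -3.3 0.9 | -0.15 -0.161 -6.3 2.7 | -0.08 -0.092 -11.2 6.1 | 0.0 -0.002 -2.4 0.1 | 0.08 0.07 -4.7 0.8 | 0.15 0.142 -7.9 3.3 | 0.23 0.212 -12.4 6.3 | 0.3 0.305 -0.6 -0.6 | 0.38 0.378 -0.4 -0.7 | 0.45 0.453 0.0 -0.9 | 0.53 0.527 -1.1 -0.2 | 0.6 0.598 -5.8 1.3 | 0.68 0.668 -8.9 2.8 | t 46.475
```

View pics/f_side.png

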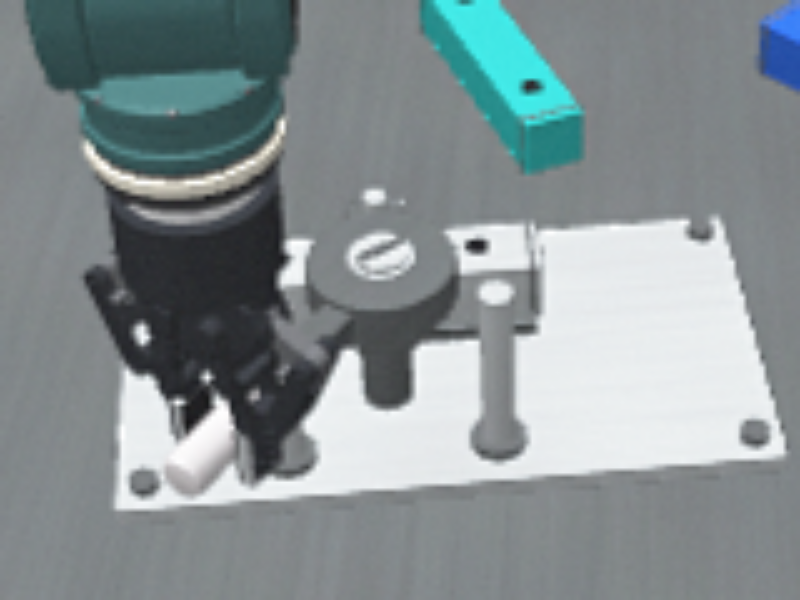

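The last stroke built up to about 12 N, then clicked over with the bar unmoved (~382,255 in both side crops). So the screw is at its hard end, after about 3.5 rad turned. Now I release.

```bash
python3 - <<'E'
from h import *
a=.645
manip.move_straight(hp(a),frame=rot(-a))
manip.gripper_to(.055)
f0=np.load("f0.npy");print(F()-f0)
manip.move_straight(hp(a,.2),max_speed=.2)
manip.goto(W(-.14,.05,.25),rot(0))
p,r=manip.read_eef_pos(),manip.read_tcp_rot()
cv2.imwrite("pics/g_wrist.png",manip.snapshot("wrist")[:,:,::-1])
cv2.imwrite("pics/g_scene.png",cv2.resize(manip.snapshot("scene")[200:320,250:410,::-1],None,fx=5,fy=5))
cv2.imwrite("pics/g_side.png",manip.snapshot("side")[:,:,::-1])
print(repr(p),repr(r),manip.read_t(),F())
E
```

```text
[ 0.18528985  0.16017092 -0.59223313]
array([0.49504519, 0.02170388, 0.24949023]) array([-3.13325660e+00, -2.26110273e-01,  6.96302456e-04]) 49.075 [-0.3473852  -0.15447622 -0.98423459]
```

View pics/g_wrist.png

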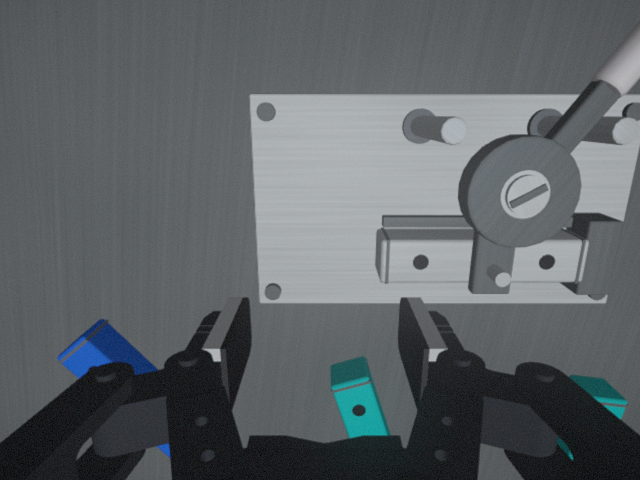

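View pics/g_scene.png

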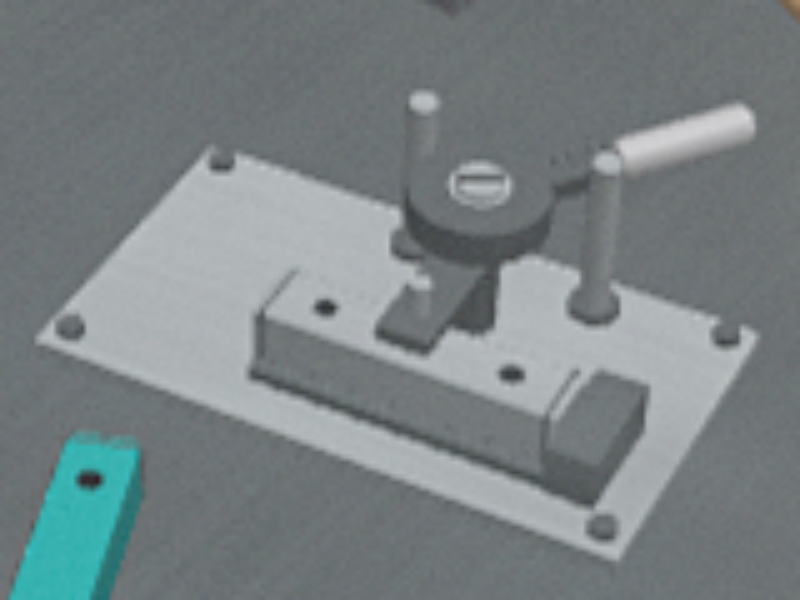

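View pics/g_side.png

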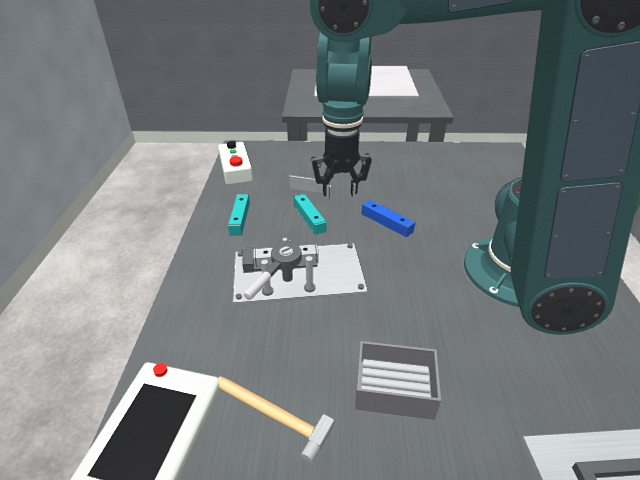

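```bash
python3 - <<'E'
from h import *
c=cam("wrist",[0.49504519, 0.02170388, 0.24949023],[-3.1332566,-.22611027,.0007])
for uv in [(386,231),(386,282)]: print("near edge",L(back(c,uv,.052)))
P,Q=[L(back(c,u,.112)) for u in ((510,205),(548,187))];print("bar deg",np.degrees(np.arctan2(*(Q-P)[::-1])))
manip.hand_in()
E
```

```text
near edge [-0.08614149  0.02757682]
near edge [-0.08414351 -0.01940308]
bar deg 27.263791300290993
the job is handed in; nothing more can be done
```

I pushed the tube against the end stop, tightened the clamp to what I read as its hard end, let go of the handle and handed the job in at about 49 s.

**Tube:**
- When I pushed with closed fingers, the force rose from about 2 N to 25 N with the tool at x = -102 mm, where contact with the stop was expected.
- The pictures show the far end flush with the stop.
- My last wrist-image estimate puts the tube's near edge at -85 mm, against -90 mm expected when it touches the stop. I put that 5 mm down to picking the rounded edge. The push force and the scene picture both say it is touching.

**Clamp:**
- I worked the handle through five tightening strokes.
- On the last one the force built up to about 12 N twice and the ratchet clicked over. The dark bar looked unmoved between the last two side pictures; my angle readings differ by about 6°.
- The bar had turned about 3.6 rad in total. If it lies along y at screw value 0 (an assumption), its final angle of 27° means a screw value of about 4.2, the hard end. I had no direct reading of the screw or the foot's force.

**Release:** The gripper is open and clear of everything, with about 1 N residual on the force reading. The handle is left near the far post. The hammer, angle offcut, bin and look-alike tubes look untouched in the last side picture.

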